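# Fetch the reagent jar from behind the bottles and put it on the balance

## Robot

A 7-joint arm with a two-finger parallel gripper is mounted at the origin on the work surface. World frame = base frame: x ahead of the robot, y to its left, z up, the work surface at z = 0. Lengths are in m, angles in rad, forces in N, time in s.
With the tool pointing down it reaches from about 0.4 to 0.85 m from the base axis. Payload 10.4 kg.
Tool frame: the origin (TCP) lies where the fingers leave the gripper's body, on its centre line; the fingertips stand 73 mm ahead of it and the grasp point (between the pads) lies 54 mm ahead of it; z points along the fingers, y is the direction in which the jaws open and shut (so a half turn about z gives the same grasp; the last joint's range is limited). The gripper opens to 85 mm and grips with 20 to 120 N. Pads are 22 mm wide; open, the fingers measure 114 mm over their backs; the gripper's body (76 mm by 85 mm) begins 54 mm behind the grasp point. The pads swing forward as they close: fully open they stand 13 mm farther back than shut.
Start: joints at [-1.182, 0.332, -0.065, 1.46, 0.022, 1.35, -0.088], TCP at [0.25, 0.573, 0.304] pointing down, gripper open.
Joint ranges: [-2.6, 2.6], [-0.5, 2.12], [-1.47, 1.34], [0.16, 2.42], [-1.27, 4.41], [0.06, 2.06], [-2.6, 2.6]. Speed limits (rad/s): [2.22, 2.22, 2.79, 2.79, 3.14, 3.14, 3.14].

## Interface

Orientations are given as a unit quaternion [x, y, z, w].
In Python, from workcell import get_obs, camera, camera_model, hand_in gives the robot as it stands.
- The arm moves only by the shell command python3 -m crank 'ROWS' [FORCE]. ROWS is text: rows parted by semicolons, each of 7 numbers parted by spaces: the shift along the tool's x, y, z in units of 40 mm (1.0 is 40 mm), then the turn, a rotation vector about the tool's x, y, z in units of 8 degrees (1.0 is 8 degrees), then the finger opening in mm, from 0 to 85.4. In form: x y z ax ay az jaw; .... A call has exactly 10 rows; each row shifts and turns the pose as measured when the row begins, along the tool's axes as they then stand; what a row does not reach is not made up. A row lasts 1/10 s, in which the tool goes at most 50 mm and 8.59 degrees, less where a joint would pass 70% of its speed; a pose out of reach is approached as far as the arm can. A call is refused whole if a number of a shift passes 1 or a number of a turn 1, either way. A call with a gripper value outside its range is refused whole. The fingers move at their own pace and stop on an object; FORCE is the grip in N (left out, the last holds). Time passes only in rows, so rows that do not move let the fingers close, or fill a call up. It gives the time, the measured TCP pose, the force and the opening at its end, in the units of the state.
- get_obs(): the state, without advancing time (a new reading comes with each control period).
- camera(name): name is "side" or "top"; returns (picture, depth): 384x512x3 uint8, red, green, blue; 384x512 float32, m along the optical axis (not along the pixel's ray), 0 where there is no reading.
- camera_model(name): a dict with "fx", "fy", "cx", "cy" (pixels), "distortion" ([k1, k2, p1, p2, k3] as OpenCV has them; the pictures are not rectified), "position" and "rotation" of the camera in the world. Camera axes: x right, y up, looking along -z (the intrinsics and any distortion apply to the point x, -y, -z); pixel columns grow to the right and rows downward; lengths in m; the calibration is good to about 2 mm. A picture is of the moment at which its call begins. camera_model takes no time and is no camera call.
- hand_in(): hands the job in, once; it reports no verdict.
The state is a dict: "clock": time; "joint_pos": joint angles; "joint_velocities": joint speeds; "tau": joint torques, N m; "position": TCP position; "ee_rot": TCP orientation; "ft_force": force on the tool from outside, world axes, zero at the start; "torque": the same for the moment, N m; "grip_width": opening from 0.0 (shut) to 1.0 (fully open).
Only numpy, scipy, OpenCV 4.12 (cv2) and the standard library are available. Lean on these libraries where they do the work, as an engineer would, in place of code of your own. Each camera call takes 0.05 s, during which the arm holds its last target.

## Task

The jar with the black cap and red labels has to be weighed, but it is shut in by three bottles in the blue-grey tray. Set all three bottles aside, upright, in the white tray; then stand the jar in the middle of the balance pan; then put every bottle back in the blue-grey tray just where it stood. Carry everything upright, set it down without dropping it, and leave the other things on the bench where they are.

Things in the scene. Friction and masses are not known exactly. Their poses are not given: they have to be found in the camera images.
- blue_bottle_center (a point): laboratory bottle of amber glass with a blue screw cap and a white paper label with a blue stripe; 143 mm tall, body 70 mm in diameter up to 86 mm above its foot, then a shoulder drawn in to the cap, which is 53 mm in diameter, ribbed, and reaches from 116 to 143 mm above the foot; about 0.3 kg. Point: on its axis, half-way up (71.5 mm above its foot).
- yellow_bottle_center (a point): laboratory bottle of amber glass with a yellow screw cap and a white paper label with a yellow stripe; 143 mm tall, body 70 mm in diameter up to 86 mm above its foot, then a shoulder drawn in to the cap, which is 53 mm in diameter, ribbed, and reaches from 116 to 143 mm above the foot; about 0.3 kg. Point: on its axis, half-way up (71.5 mm above its foot).
- green_bottle_center (a point): laboratory bottle of amber glass with a green screw cap and a white paper label with a green stripe; 143 mm tall, body 70 mm in diameter up to 86 mm above its foot, then a shoulder drawn in to the cap, which is 53 mm in diameter, ribbed, and reaches from 116 to 143 mm above the foot; about 0.3 kg. Point: on its axis, half-way up (71.5 mm above its foot).
- jar_center (a point): the wanted reagent jar: white plastic, square, 54 x 54 mm with rounded corners, 58 mm high to the shoulder, black ribbed screw cap 46 mm in diameter from 64 to 90 mm above its foot, red labels on its four sides; 90 mm tall over all, about 0.2 kg. Point: its centre, half-way up (45 mm above its foot); x and y axes square to its sides
- reagent_tray: blue-grey plastic spill tray, fixed on the bench, 180 mm along its x axis, 250 mm along its y axis, rim 25 mm high, walls and floor 4 mm thick. Origin: centre of its underside (on the bench), so things in it stand 4 mm above the origin. The jar stands at the far (+x) side, in the middle; the three bottles stand close round it, one before it (-x) and one on each side (+y, -y), 5 to 20 mm from the jar and from one another at the body; which bottle is where changes
- side_tray: empty white plastic tray, fixed on the bench on one side of the reagent tray (left or right changes), 290 mm along its x axis, 140 mm along its y axis, rim 22 mm high, walls and floor 4 mm thick. Origin: centre of its underside (on the bench), so things in it stand 4 mm above the origin. The three bottles fit in it in a row along x
- balance_pan (a point): round steel pan, 136 mm in diameter, of the light-grey laboratory balance (250 mm along x, 190 mm along y, fixed, on the other side of the reagent tray). Point: centre of the pan's upper face, 76 mm above the bench; the rest of the balance is lower than the pan. The pan does not give way
- grey_jar_center (a point): bystander: a like jar of the same shape and size with a grey cap and blue labels, standing on the bench beyond the reagent tray. Point: its centre, 45 mm above the bench
- beaker_center (a point): bystander: empty clear beaker, 70 mm in diameter at the rim, 90 mm tall, standing on the bench beyond the reagent tray. Point: on its axis, 45 mm above the bench
- meter_center (a point): bystander: cream hand-held moisture meter lying on the bench between the robot and the reagent tray, 55 mm along its x axis, 152 mm along y, 34 mm high. Point: half-way up, 17 mm above the bench
There are look-alikes about, which are no part of the job. Leave any purple look-alike of the part that bears jar_center alone. Leave any purple look-alike of the part that bears green_bottle_center alone.

How it is judged:
On the way, in this order (a step that is already met when the one before it is completed fails the run):
1. all three bottles stand upright in the white side tray (x of blue_bottle_center in the frame of side_tray between -0.12 and 0.12 m and y of blue_bottle_center in the frame of side_tray between -0.05 and 0.05 m and z of blue_bottle_center in the frame of side_tray between 0.065 and 0.081 m and angle between each of blue_bottle_center, yellow_bottle_center, green_bottle_center's own z axis and vertical below 0.08 rad and linear speed of each of blue_bottle, yellow_bottle, green_bottle below 0.02 m/s and angular speed of each of blue_bottle, yellow_bottle, green_bottle below 0.2 rad/s and x of yellow_bottle_center in the frame of side_tray between -0.12 and 0.12 m and y of yellow_bottle_center in the frame of side_tray between -0.05 and 0.05 m and z of yellow_bottle_center in the frame of side_tray between 0.065 and 0.081 m and x of green_bottle_center in the frame of side_tray between -0.12 and 0.12 m and y of green_bottle_center in the frame of side_tray between -0.05 and 0.05 m and z of green_bottle_center in the frame of side_tray between 0.065 and 0.081 m), for 0.2 s.
2. the jar stands upright in the middle of the balance pan, while the bottles are still in the side tray (all of step 1 and horizontal distance between jar_center and balance_pan below 0.015 m and z of jar_center in the frame of balance_pan between 0.04 and 0.05 m and angle between jar_center's own z axis and vertical below 0.08 rad and linear speed of jar below 0.02 m/s and angular speed of jar below 0.2 rad/s), for 0.2 s.
At the end, for the whole second after the job is handed in: The jar stands upright, at rest, on the balance pan within 15 mm of its middle; each of the three bottles stands upright, at rest, in the reagent tray within 15 mm of where it stood at the start (horizontal distance between jar_center and balance_pan below 0.015 m and z of jar_center in the frame of balance_pan between 0.04 and 0.05 m and angle between each of jar_center, blue_bottle_center, yellow_bottle_center, green_bottle_center's own z axis and vertical below 0.08 rad and linear speed of each of jar, blue_bottle, yellow_bottle, green_bottle below 0.02 m/s and angular speed of each of jar, blue_bottle, yellow_bottle, green_bottle below 0.2 rad/s and distance of each of blue_bottle_center, yellow_bottle_center, green_bottle_center from where it was at the start of the episode below 0.015 m); the robot touches nothing.
It fails at once if a bottle or the jar is dropped (let go so that it falls more than about a centimetre) ((linear speed of blue_bottle above 0.35 m/s and contact force between the fingers and blue_bottle below 0.1 N) or (linear speed of yellow_bottle above 0.35 m/s and contact force between the fingers and yellow_bottle below 0.1 N) or (linear speed of green_bottle above 0.35 m/s and contact force between the fingers and green_bottle below 0.1 N) or (linear speed of jar above 0.35 m/s and contact force between the fingers and jar below 0.1 N)).
It fails at once if a bystander (grey jar, beaker, meter) is moved by more than 15 mm (distance of any of grey_jar_center, beaker_center, meter_center from where it was at the start of the episode above 0.015 m).
It fails at once if a bottle or the jar is tipped by more than 30 degrees (angle between any of blue_bottle_center, yellow_bottle_center, green_bottle_center, jar_center's own z axis and vertical above 0.52 rad).
It also fails if it takes over 134 s, if anything falls off the work surface, if the arm or the gripper's body presses on something with over 40 N, if the wrist force passes 120 N, or if a joint passes its speed limit or range.

## Working session

There is one attempt and no reset: what is moved stays moved. The work goes in short steps, Python scripts to look and compute and a shell command to move; the robot and the scene stay as the last step left them, time stands still between calls to the robot, and variables do not carry over. Pictures are saved under pics/ and viewed, and the job is handed in when it is done.

```bash
ls; mkdir -p pics
python3 - <<'E'
from workcell import *
import cv2, numpy as np
print(get_obs())
for n in ("top","side"):
    p,d=camera(n); cv2.imwrite(f"pics/{n}0.png",p[:,:,::-1]); np.savez(f"{n}0.npz",p=p,d=d)
    print(camera_model(n), d.min(), d.max())
E
```

```text
pics
{'clock': 0.0, 'joint_pos': array([-1.18156705,  0.33290871, -0.06472618,  1.46095022,  0.02161217,
        1.34990925, -0.0885112 ]), 'joint_velocities': array([-3.48749750e-04, -9.10283579e-04, -8.24120030e-06,  2.75445032e-04,
       -2.07610475e-03, -2.03830373e-04,  5.60268445e-04]), 'tau': array([-5.97872477e-04, -6.25435281e+01,  4.89991251e-02, -3.91610241e+01,
        1.63240061e-02,  9.78315133e-03,  3.99745466e-05]), 'position': array([0.25005814, 0.57249423, 0.30308868]), 'ee_rot': array([ 2.04444200e-01,  9.78877940e-01, -7.30519143e-04, -1.15815325e-04]), 'ft_force': array([ 0.21083167,  1.28842289, -0.53466285]), 'torque': array([0.04405203, 0.01319838, 0.00199502]), 'grip_width': 0.999379016505519}
{'fx': 482.1588086638778, 'fy': 482.1588086638778, 'cx': 246.65722542200118, 'cy': 190.41573403117957, 'distortion': array([-0.12221043,  0.        ,  0.        ,  0.        ,  0.        ]), 'position': array([0.38640627, 0.01321949, 1.13441713]), 'rotation': array([-0.05908865,  0.06274016,  0.70716237, -0.70177887])} 0.0 2.0797944
{'fx': 403.12649148211386, 'fy': 403.12649148211386, 'cx': 261.89121223143746, 'cy': 192.89858530719593, 'distortion': array([0.04818651, 0.        , 0.        , 0.        , 0.        ]), 'position': array([ 0.10158836, -0.68877392,  0.60236868]), 'rotation': array([ 0.46131674, -0.13919565, -0.25153494,  0.83936977])} 0.0 3.8157983
```

View pics/top0.png

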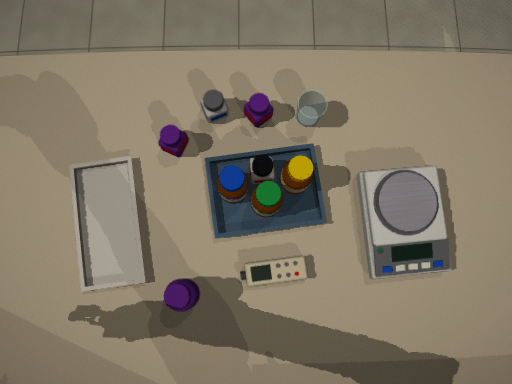

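View pics/side0.png

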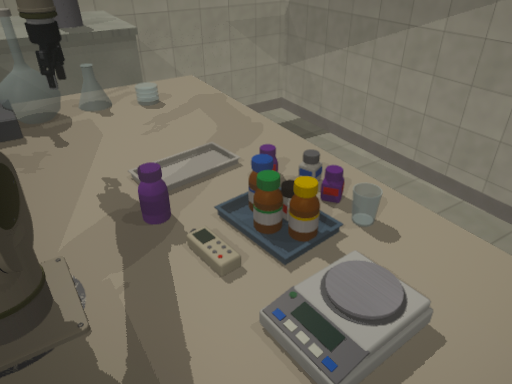

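```bash
cat > h.py <<'E'
from workcell import *
import cv2, numpy as np
from scipy.spatial.transform import Rotation as R
def rays(n,uv):
    m=camera_model(n); K=np.array([[m['fx'],0,m['cx']],[0,m['fy'],m['cy']],[0,0,1]])
    q=cv2.undistortPoints(np.asarray(uv,np.float64).reshape(-1,1,2),K,m['distortion']).reshape(-1,2)
    d=np.c_[q[:,0],-q[:,1],-np.ones(len(q))]
    return m['position'],R.from_quat(m['rotation']).apply(d)
def onplane(n,uv,z):
    o,d=rays(n,uv); return (o+d*((z-o[2])/d[:,2])[:,None])[:,:2]
def pts3(n,uv,depth):
    o,d=rays(n,uv); return o+d*np.asarray(depth)[:,None]
def tri(uvt,uvs):
    A=[];b=[]
    for n,uv in(("top",uvt),("side",uvs)):
        o,d=rays(n,[uv]); d=d[0]/np.linalg.norm(d[0]); P=np.eye(3)-np.outer(d,d); A.append(P); b.append(P@o)
    return np.linalg.solve(sum(A),sum(b))
def grab(tag,names=("top","side")):
    out={}
    for n in names:
        p,d=camera(n); cv2.imwrite(f"pics/{n}{tag}.png",p[:,:,::-1]); np.savez(f"{n}{tag}.npz",p=p,d=d); out[n]=(p,d)
    return out
HUE={'blue':(105,120),'yellow':(22,32),'green':(50,85)}
def capmask(p,c):
    h=cv2.cvtColor(p,cv2.COLOR_RGB2HSV); lo,hi=HUE[c]
    return cv2.inRange(h,(lo,150,60),(hi,255,255))
def biggest(m):
    n,l,s,c=cv2.connectedComponentsWithStats(m); i=1+np.argmax(s[1:,4]); return (l==i),c[i],s[i]
E
python3 - <<'E'
from h import *
z=np.load("top0.npz");p,d=z['p'],z['d']; zs=np.load("side0.npz")
for c in HUE:
    m,ce,s=biggest(capmask(p,c)); v,u=np.nonzero(m)
    P=pts3("top",np.c_[u,v],d[v,u]); top=P[:,2]>np.percentile(P[:,2],95)-.008
    Q=onplane("top",np.c_[u,v][top].astype(float),.147)
    (cx,cy),r=cv2.minEnclosingCircle(Q.astype(np.float32))
    print(c,s,"ztop",np.percentile(P[top,2],[5,50,95]).round(4),"mean",Q.mean(0).round(4),"circ",round(cx,4),round(cy,4),round(r*1000,1), "size",np.ptp(Q,0).round(4), "depthmean",P[top].mean(0).round(4))
hsv=cv2.cvtColor(p,cv2.COLOR_RGB2HSV)
# jar cap black
v,u=np.mgrid[0:384,0:512]; uv=np.c_[u.ravel(),v.ravel()].astype(float)
P=pts3("top",uv,d.ravel()).reshape(384,512,3)
np.save("P0.npy",P)
def fit(m,name,z):
    v,u=np.nonzero(m);Q=onplane("top",np.c_[u,v].astype(float),z);r=cv2.minAreaRect(Q.astype(np.float32));(cx,cy),rr=cv2.minEnclosingCircle(Q.astype(np.float32))
    print(name,len(Q),"mean",Q.mean(0).round(4),"rect",np.round(r[0],4),np.round(r[1],4),round(r[2],2),"circ",np.round((cx,cy,rr),4))
j=np.zeros((384,512),bool); j[150:182,248:277]=1
m=j&(abs(P[...,2]-.094)<.006)&(hsv[...,2]<70); fit(m,"jar cap",.094)
pan=np.zeros((384,512),bool); pan[160:245,368:445]=1
m=pan&(abs(P[...,2]-.076)<.006); print(np.percentile(P[pan][:,2],[1,50,99])); fit(biggest(m.astype(np.uint8))[0],"pan",.076)
w=np.zeros((384,512),bool); w[140:300,60:155]=1
m=w&(P[...,2]>.014)&(P[...,2]<.03); fit(biggest(m.astype(np.uint8))[0],"sidetray rim",.022)
rt=np.zeros((384,512),bool); rt[135:245,195:335]=1
m=rt&(P[...,2]>.016)&(P[...,2]<.032); fit(biggest(m.astype(np.uint8))[0],"retray rim",.025)
vis=np.zeros((384,512,3),np.uint8); vis[...]=np.clip(P[...,2:]/.16*255,0,255); cv2.imwrite("pics/hz.png",vis)
E
```

```text
blue [219 165  26  26 524] ztop [0.143  0.1462 0.1495] mean [0.5863 0.0391] circ 0.5862 0.0395 27.0 size [0.0533 0.0523] depthmean [0.5856 0.039  0.1503]
yellow [287 155  27  27 532] ztop [0.1432 0.1463 0.1492] mean [ 0.6071 -0.1056] circ 0.6065 -0.1051 27.5 size [0.0517 0.0528] depthmean [ 0.6059 -0.1051  0.1523]
green [256 181  25  26 509] ztop [0.1433 0.1463 0.1495] mean [ 0.553  -0.0369] circ 0.5533 -0.0363 26.9 size [0.0506 0.0502] depthmean [ 0.552  -0.0366  0.1524]
jar cap 336 mean [ 0.6258 -0.0278] rect [ 0.6257 -0.0274] [0.0444 0.0431] 89.61 circ [ 0.6257 -0.0275  0.0235]
[-0.0034694   0.0633067   0.07952942]
pan 2702 mean [ 0.5437 -0.3546] rect [ 0.5441 -0.3547] [0.1345 0.135 ] 62.68 circ [ 0.5438 -0.3552  0.069 ]
sidetray rim 1745 mean [0.5071 0.3395] rect [0.5075 0.3367] [0.3033 0.1532] 8.1 circ [0.5073 0.3369 0.1682]
retray rim 1705 mean [ 0.5821 -0.0362] rect [ 0.5813 -0.0354] [0.1926 0.2624] 7.57 circ [ 0.5819 -0.0355  0.1618]
```

View pics/hz.png

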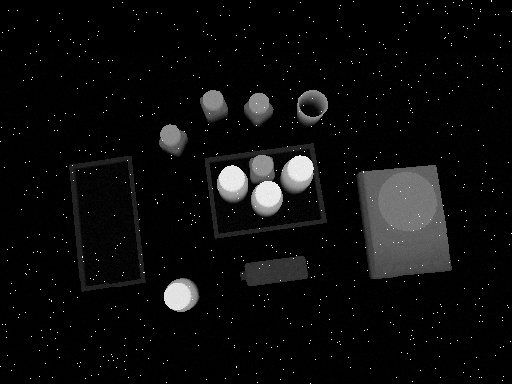

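```bash
cat > st.py <<'E'
# usage: st.py x y z : steps still to go, in tool axes, units of 40 mm; turn to tool y->+x, z down in units of 8 deg
from h import *; import sys
o=get_obs(); r=R.from_quat(o['ee_rot']); p=o['position']
print("t",round(o['clock'],2),"p",p.round(4),"F",o['ft_force'].round(1),"w",round(o['grip_width']*85.4,1),"j7",round(o['joint_pos'][6],2))
T=R.from_matrix(np.array([[0,1,0],[1,0,0],[0,0,-1.]]))
print("turn units",(np.degrees((r.inv()*T).as_rotvec())/8).round(2))
if len(sys.argv)>3:
    t=np.array(list(map(float,sys.argv[1:4]))); print("to go units",(r.inv().apply(t-p)/.04).round(2))
E
python3 - <<'E'
from h import *
P=np.load("P0.npy")
for n,(u,v,z) in dict(purpbottle=(179,295,.143),pj1=(171,135,.09),pj2=(259,103,.09),gj=(213,100,.09),beak=(312,105,.09)).items():
    print(n,onplane("top",[[u,v]],z),P[v,u])
for s in(-.09,0,.09):
    a=np.radians(8); print("slot",s,.507+s*np.cos(a),.338+s*np.sin(a))
E
python3 -m crank '0 0 0 0 0 1 70;0 0 0 0 0 1 70;0 0 0 0 0 1 70;0 0 0 0 0 1 70;0 0 0 0 0 1 70;0 0 0 0 0 1 70;0 0 0 0 0 1 70;0 0 0 0 0 1 70;0 0 0 0 0 1 70;0 0 0 0 0 0 70' 50; python3 st.py .586 .039 .25
```

```text
purpbottle [[0.34503448 0.14618964]] [0.34502616 0.14621639 0.14280058]
pj1 [[0.69631646 0.17649116]] [0.69674318 0.17671597 0.08856193]
pj2 [[ 0.77051022 -0.02270266]] [ 0.77064623 -0.02271538  0.08963019]
gj [[0.77853327 0.08225803]] [0.77969579 0.0824627  0.08690367]
beak [[ 0.76537281 -0.14381355]] [ 0.79502467 -0.15610045  0.00828062]
slot -0.09 0.4178758738132587 0.32547442091359413
slot 0 0.507 0.338
slot 0.09 0.5961241261867414 0.3505255790864059
clock: 1.1
position: [0.2495, 0.5708, 0.2981]
ee_rot: [0.757, 0.653, -0.005, 0.003]
ft_force: [0.7, 0.2, 0.6]
grip_width: 0.821
t 1.1 p [0.2495 0.5708 0.2981] F [0.7 0.2 0.6] w 70.1 j7 -1.35
turn units [-0.02  0.07 -1.06]
to go units [-11.9   10.28   1.31]
```

```bash
python3 -m crank '-1 .86 0 0 0 -.5 70;-1 .86 0 0 0 -.5 70;-1 .86 0 0 0 0 70;-1 .86 0 0 0 0 70;-1 .86 0 0 0 0 70;-1 .86 0 0 0 0 70;-1 .86 0 0 0 0 70;-1 .86 0 0 0 0 70;-1 .86 0 0 0 0 70;-1 .86 0 0 0 0 70';  python3 st.py .586 .039 .24
```

```text
clock: 2.1
position: [0.5727, 0.1923, 0.2978]
ee_rot: [0.685, 0.729, -0.006, 0.001]
ft_force: [1.4, 1.2, -0.0]
grip_width: 0.821
t 2.1 p [0.5727 0.1923 0.2978] F [ 1.4  1.2 -0. ] w 70.1 j7 -0.25
turn units [-0.05  0.07  0.45]
to go units [-3.83  0.1   1.48]
```

```bash
python3 -m crank '-1 0 .2 0 0 .2 70;-1 0 .3 0 0 .2 70;-.8 0 .3 0 .05 0 70;-.6 0 .3 0 0 0 70;-.3 0 .3 0 0 0 70;0 0 0 0 0 0 70;0 0 0 0 0 0 70;0 0 0 0 0 0 70;0 0 0 0 0 0 70;0 0 0 0 0 0 70';  python3 st.py .586 .039 .181
```

```text
clock: 3.1
position: [0.5805, 0.0327, 0.2415]
ee_rot: [0.696, 0.718, -0.004, 0.0]
ft_force: [-0.2, 1.1, -0.6]
grip_width: 0.821
t 3.1 p [0.5805 0.0327 0.2415] F [-0.2  1.1 -0.6] w 70.1 j7 0.0
turn units [-0.04  0.04  0.22]
to go units [0.16 0.15 1.51]
```

```bash
python3 -m crank '.16 .15 0 0 .04 .22 70;0 0 .3 0 0 0 70;0 0 .3 0 0 0 70;0 0 .3 0 0 0 70;0 0 .3 0 0 0 70;0 0 .3 0 0 0 70;0 0 0 0 0 0 70;0 0 0 0 0 0 70;0 0 0 0 0 0 70;0 0 0 0 0 0 70';  python3 st.py .586 .039 .181; python3 -c "
from h import *
grab('1')"
```

```text
clock: 4.1
position: [0.5852, 0.0406, 0.1757]
ee_rot: [0.705, 0.709, -0.003, -0.002]
ft_force: [0.4, 0.3, 0.4]
grip_width: 0.818
t 4.1 p [0.5852 0.0406 0.1757] F [0.4 0.3 0.4] w 69.8 j7 -0.0
turn units [-0.05  0.01  0.03]
to go units [-0.04  0.02 -0.13]
```

View pics/side1.png

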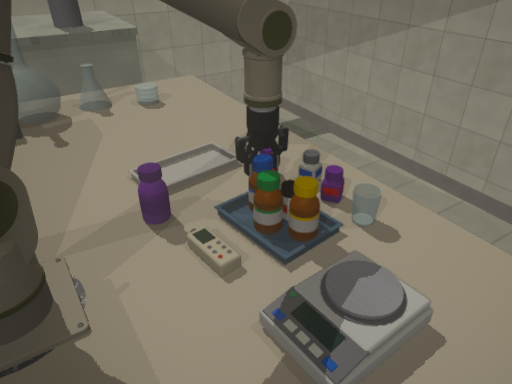

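View pics/top1.png

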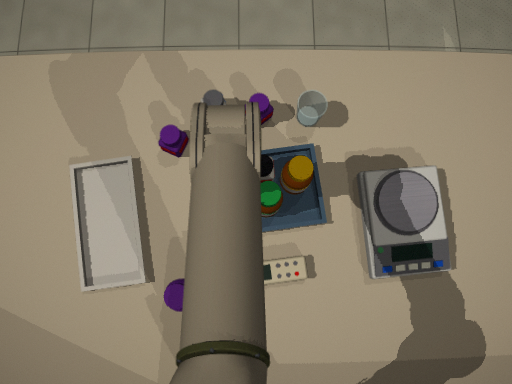

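The side view shows the fingers straddling the blue cap at (263,165); the top view is covered by the arm. Closing on it.

```bash
python3 -m crank '0 0 -.1 0 0 0 70;0 0 0 0 0 0 40;0 0 0 0 0 0 40;0 0 0 0 0 0 40;0 0 0 0 0 0 40;0 0 0 0 0 0 40;0 0 0 0 0 0 40;0 0 0 0 0 0 40;0 0 0 0 0 0 40;0 0 0 0 0 0 40' 50;  python3 st.py .586 .039 .181
```

```text
clock: 5.2
position: [0.5856, 0.0407, 0.1809]
ee_rot: [0.705, 0.709, -0.002, -0.002]
ft_force: [0.9, -0.1, -0.3]
grip_width: 0.611
t 5.2 p [0.5856 0.0407 0.1809] F [ 0.9 -0.1 -0.3] w 52.2 j7 -0.0
turn units [-0.04  0.    0.03]
to go units [-0.04  0.01 -0.  ]
```

```bash
python3 -m crank '0 0 -.1 0 0 0 40;0 0 -.3 0 0 0 40;0 0 -.5 0 0 0 40;0 0 -.5 0 0 0 40;0 0 -.5 0 0 0 40;0 0 -.4 0 0 0 40;.2 0 -.2 0 0 0 40;.4 0 0 0 0 0 40;.6 0 0 0 0 0 40;.7 0 0 0 0 0 40';  python3 st.py .596 .351 .281
```

```text
clock: 6.2
position: [0.5843, 0.117, 0.2867]
ee_rot: [0.708, 0.706, -0.004, -0.002]
ft_force: [0.2, 1.0, -3.4]
grip_width: 0.612
t 6.2 p [0.5843 0.117  0.2867] F [ 0.2  1.  -3.4] w 52.2 j7 -0.18
turn units [-0.06  0.02 -0.02]
to go units [5.85 0.28 0.13]
```

```bash
python3 -m crank '.7 .05 0 0 0 0 40;.7 .05 0 0 0 0 40;.7 .05 0 0 0 0 40;.7 .05 0 0 0 0 40;.7 .05 0 0 0 0 40;.7 0 0 0 0 0 40;.6 0 0 0 0 0 40;.4 0 0 0 0 0 40;.2 0 0 0 0 0 40;0 0 0 0 0 0 40';  python3 st.py .596 .351 .181
```

```text
clock: 7.2
position: [0.5832, 0.3612, 0.2745]
ee_rot: [0.702, 0.712, -0.01, -0.008]
ft_force: [0.7, -0.8, -3.0]
grip_width: 0.61
t 7.2 p [0.5832 0.3612 0.2745] F [ 0.7 -0.8 -3. ] w 52.1 j7 -0.49
turn units [-0.19  0.02  0.1 ]
to go units [-0.25  0.38  2.33]
```

```bash
python3 -m crank '-.1 .15 .1 -.1 0 .1 40;-.1 .2 .2 -.1 0 0 40;0 0 .3 0 0 0 40;0 0 .4 0 0 0 40;0 0 .4 0 0 0 40;0 0 .3 0 0 0 40;0 0 .2 0 0 0 40;0 0 0 0 0 0 40;0 0 0 0 0 0 40;0 0 0 0 0 0 40';  python3 st.py .596 .351 .182
```

```text
clock: 8.2
position: [0.6017, 0.3423, 0.1922]
ee_rot: [0.712, 0.703, -0.001, 0.005]
ft_force: [-0.8, 0.3, -3.6]
grip_width: 0.607
t 8.2 p [0.6017 0.3423 0.1922] F [-0.8  0.3 -3.6] w 51.9 j7 -0.48
turn units [ 0.04  0.06 -0.09]
to go units [ 0.22 -0.15  0.25]
```

```bash
python3 -m crank '.1 -.1 .05 0 0 0 40;.1 -.05 .05 0 0 0 40;0 0 .05 0 0 0 40;0 0 .05 0 0 0 40;0 0 .03 0 0 0 40;0 0 0 0 0 0 40;0 0 0 0 0 0 40;0 0 0 0 0 0 40;0 0 0 0 0 0 40;0 0 0 0 0 0 40';  python3 st.py .596 .351 .181
```

```text
clock: 9.2
position: [0.5959, 0.3519, 0.1841]
ee_rot: [0.711, 0.703, 0.001, 0.005]
ft_force: [-0.9, 0.3, -3.4]
grip_width: 0.611
t 9.2 p [0.5959 0.3519 0.1841] F [-0.9  0.3 -3.4] w 52.2 j7 -0.49
turn units [ 0.06  0.04 -0.09]
to go units [-0.02  0.    0.08]
```

```bash
python3 -m crank '0 0 .05 0 0 0 40;0 0 .04 0 0 0 40;0 0 .0 0 0 0 40;0 0 0 0 0 0 55;0 0 0 0 0 0 60;0 0 0 0 0 0 70;0 0 0 0 0 0 70;0 0 0 0 0 0 70;0 0 0 0 0 0 70;0 0 0 0 0 0 70';  python3 st.py .596 .351 .25
```

```text
clock: 10.2
position: [0.5971, 0.3524, 0.1826]
ee_rot: [0.711, 0.703, 0.003, 0.005]
ft_force: [-0.2, 0.8, 1.1]
grip_width: 0.816
t 10.2 p [0.5971 0.3524 0.1826] F [-0.2  0.8  1.1] w 69.6 j7 -0.49
turn units [ 0.09  0.02 -0.09]
to go units [-0.04 -0.01 -1.69]
```

```bash
python3 -m crank '0 0 -.4 0 0 0 70;0 0 -.6 0 0 0 70;-.3 0 -.6 0 0 0 70;-.8 0 -.3 0 0 0 70;-1 -.1 0 0 0 0 70;-1 -.1 0 0 0 0 70;-1 -.1 0 0 0 0 70;-1 -.1 0 0 0 0 70;-1 -.1 0 0 0 0 70;-1 -.1 0 0 0 0 70';  python3 st.py .553 -.037 .25
```

```text
clock: 11.2
position: [0.5688, 0.0663, 0.273]
ee_rot: [0.708, 0.706, 0.009, 0.006]
ft_force: [0.5, -0.2, -0.1]
grip_width: 0.819
t 11.2 p [0.5688 0.0663 0.273 ] F [ 0.5 -0.2 -0.1] w 69.9 j7 -0.11
turn units [ 0.15 -0.03 -0.01]
to go units [-2.58 -0.4   0.56]
```

```bash
python3 -m crank '-.9 -.1 .1 .1 0 0 70;-.7 -.1 .1 .05 0 0 70;-.4 -.1 .1 0 0 0 70;-.2 -.1 .1 0 0 0 70;0 0 .1 0 0 0 70;0 0 0 0 0 0 70;0 0 0 0 0 0 70;0 0 0 0 0 0 70;0 0 0 0 0 0 70;0 0 0 0 0 0 70';  python3 st.py .553 -.037 .181
```

```text
clock: 12.2
position: [0.5529, -0.0282, 0.26]
ee_rot: [0.709, 0.705, 0.006, 0.0]
ft_force: [0.4, -0.6, -0.1]
grip_width: 0.82
t 12.2 p [ 0.5529 -0.0282  0.26  ] F [ 0.4 -0.6 -0.1] w 70.1 j7 0.06
turn units [ 0.06 -0.05 -0.05]
to go units [-0.24 -0.01  1.97]
```

```bash
python3 -m crank '-.2 0 .2 .06 -.05 -.05 70;0 0 .35 0 0 0 70;0 0 .4 0 0 0 70;0 0 .4 0 0 0 70;0 0 .3 0 0 0 70;0 0 .2 0 0 0 70;0 0 0 0 0 0 70;0 0 0 0 0 0 70;0 0 0 0 0 0 70;0 0 0 0 0 0 70';  python3 st.py .553 -.037 .181
```

```text
clock: 13.2
position: [0.5523, -0.0374, 0.1789]
ee_rot: [0.707, 0.707, -0.001, -0.001]
ft_force: [0.2, -0.1, 0.1]
grip_width: 0.821
t 13.2 p [ 0.5523 -0.0374  0.1789] F [ 0.2 -0.1  0.1] w 70.1 j7 0.12
turn units [-0.02  0.01  0.01]
to go units [ 0.01  0.02 -0.05]
```

```bash
python3 -m crank '0 0 -.05 0 0 0 60;0 0 0 0 0 0 40;0 0 0 0 0 0 40;0 0 0 0 0 0 40;0 0 0 0 0 0 40;0 0 0 0 0 0 40;0 0 0 0 0 0 40;0 0 0 0 0 0 40;0 0 0 0 0 0 40;0 0 0 0 0 0 40' 50;  python3 st.py .507 .338 .3
```

```text
clock: 14.2
position: [0.5526, -0.0374, 0.1823]
ee_rot: [0.707, 0.707, -0.001, -0.0]
ft_force: [-0.4, -0.2, -0.3]
grip_width: 0.607
t 14.2 p [ 0.5526 -0.0374  0.1823] F [-0.4 -0.2 -0.3] w 51.9 j7 0.12
turn units [-0.01  0.01  0.01]
to go units [ 9.38 -1.14 -2.95]
```

```bash
python3 -m crank '0 0 -.1 0 0 0 40;0 0 -.3 0 0 0 40;0 0 -.5 0 0 0 40;0 0 -.5 0 0 0 40;0 0 -.5 0 0 0 40;0 0 -.4 0 0 0 40;.2 0 -.2 0 0 0 40;.4 0 0 0 0 0 40;.6 -.1 0 0 0 0 40;.7 -.1 0 0 0 0 40';  python3 st.py .507 .338 .281
```

```text
clock: 15.2
position: [0.5438, 0.0373, 0.2908]
ee_rot: [0.71, 0.704, -0.001, 0.0]
ft_force: [-0.1, -0.4, -3.2]
grip_width: 0.607
t 15.2 p [0.5438 0.0373 0.2908] F [-0.1 -0.4 -3.2] w 51.8 j7 -0.09
turn units [-0.01  0.02 -0.06]
to go units [ 7.51 -0.98  0.23]
```

```bash
python3 -m crank '.7 -.1 0 0 0 0 40;.7 -.1 0 0 0 0 40;.7 -.1 0 0 0 0 40;.7 -.1 0 0 0 0 40;.7 -.1 0 0 0 0 40;.7 -.1 0 0 0 0 40;.6 -.1 0 0 0 0 40;.4 0 0 0 0 0 40;.2 0 0 0 0 0 40;0 0 0 0 0 0 40';  python3 st.py .507 .338 .281
```

```text
clock: 16.2
position: [0.5107, 0.2711, 0.2908]
ee_rot: [0.707, 0.707, -0.002, -0.001]
ft_force: [-0.3, 0.3, -3.9]
grip_width: 0.608
t 16.2 p [0.5107 0.2711 0.2908] F [-0.3  0.3 -3.9] w 51.9 j7 -0.5
turn units [-0.04  0.01  0.  ]
to go units [ 1.67 -0.09  0.24]
```

```bash
python3 -m crank '.3 0 0 0 0 0 40;.5 -.1 0 0 0 0 40;.5 0 .1 0 0 0 40;.3 0 .3 0 0 0 40;0 0 .4 0 0 0 40;0 0 .4 0 0 0 40;0 0 .4 0 0 0 40;0 0 .3 0 0 0 40;0 0 .2 0 0 0 40;0 0 0 0 0 0 40';  python3 st.py .507 .338 .1825
```

```text
clock: 17.2
position: [0.5089, 0.3357, 0.198]
ee_rot: [0.71, 0.705, -0.004, -0.0]
ft_force: [0.1, -0.2, -3.9]
grip_width: 0.606
t 17.2 p [0.5089 0.3357 0.198 ] F [ 0.1 -0.2 -3.9] w 51.8 j7 -0.58
turn units [-0.04  0.04 -0.05]
to go units [ 0.06 -0.05  0.39]
```

```bash
python3 -m crank '.05 -.05 .1 0 0 0 40;0 0 .12 0 0 0 40;0 0 .1 0 0 0 40;0 0 .05 0 0 0 40;0 0 .0 0 0 0 40;0 0 0 0 0 0 40;0 0 0 0 0 0 40;0 0 0 0 0 0 40;0 0 0 0 0 0 40;0 0 0 0 0 0 40';  python3 st.py .507 .338 .1825
```

```text
clock: 18.2
position: [0.508, 0.3384, 0.1847]
ee_rot: [0.71, 0.704, -0.002, 0.0]
ft_force: [-0.3, -0.5, -4.1]
grip_width: 0.609
t 18.2 p [0.508  0.3384 0.1847] F [-0.3 -0.5 -4.1] w 52.0 j7 -0.58
turn units [-0.02  0.02 -0.05]
to go units [-0.01 -0.02  0.06]
```

Release, rise, and head for yellow.

```bash
python3 -m crank '0 0 .06 0 0 0 40;0 0 .02 0 0 0 40;0 0 .0 0 0 0 40;0 0 0 0 0 0 55;0 0 0 0 0 0 60;0 0 0 0 0 0 70;0 0 0 0 0 0 70;0 0 -.2 0 0 0 70;0 0 -.5 0 0 0 70;0 0 -.6 0 0 0 70';  python3 st.py .6065 -.105 .25
```

```text
clock: 19.2
position: [0.5077, 0.3382, 0.2342]
ee_rot: [0.71, 0.704, -0.003, 0.0]
ft_force: [0.5, -0.1, -0.7]
grip_width: 0.817
t 19.2 p [0.5077 0.3382 0.2342] F [ 0.5 -0.1 -0.7] w 69.8 j7 -0.59
turn units [-0.03  0.03 -0.06]
to go units [-11.06   2.55  -0.36]
```

```bash
python3 -m crank '-.2 0 -.6 0 0 0 70;-.6 .1 -.2 0 0 0 70;-1 .3 0 0 0 0 70;-1 .3 0 0 0 0 70;-1 .3 0 0 0 0 70;-1 .3 0 0 0 0 70;-1 .3 0 0 0 0 70;-1 .3 0 0 0 0 70;-1 .3 0 0 0 0 70;-1 .2 0 0 0 0 70';  python3 st.py .6065 -.105 .25
```

```text
clock: 20.2
position: [0.6062, -0.0179, 0.2791]
ee_rot: [0.705, 0.709, 0.005, 0.001]
ft_force: [1.0, 0.3, 0.2]
grip_width: 0.819
t 20.2 p [ 0.6062 -0.0179  0.2791] F [1.  0.3 0.2] w 69.9 j7 0.08
turn units [ 0.06 -0.05  0.05]
to go units [-2.18 -0.01  0.71]
```

```bash
python3 -m crank '-.8 0 .1 0 -.05 0 70;-.6 0 .1 0 0 0 70;-.4 0 .2 0 0 0 70;-.2 0 .2 0 0 0 70;0 0 .1 0 0 0 70;0 0 0 0 0 0 70;0 0 0 0 0 0 70;0 0 0 0 0 0 70;0 0 0 0 0 0 70;0 0 0 0 0 0 70';  python3 st.py .6065 -.105 .181
```

```text
clock: 21.2
position: [0.608, -0.1047, 0.2547]
ee_rot: [0.706, 0.708, 0.004, 0.005]
ft_force: [-0.1, 0.8, 1.4]
grip_width: 0.819
t 21.2 p [ 0.608  -0.1047  0.2547] F [-0.1  0.8  1.4] w 69.9 j7 0.24
turn units [0.1  0.01 0.01]
to go units [-0.   -0.06  1.84]
```

```bash
python3 -m crank '0 -.03 .2 .08 0 0 70;0 0 .35 0 0 0 70;0 0 .4 0 0 0 70;0 0 .4 0 0 0 70;0 0 .3 0 0 0 70;0 0 .1 0 0 0 70;0 0 0 0 0 0 70;0 0 0 0 0 0 70;0 0 0 0 0 0 70;0 0 0 0 0 0 70';  python3 st.py .6065 -.105 .181; python3 -c "
from h import *
grab('2',['side'])"
```

```text
clock: 22.2
position: [0.6066, -0.1043, 0.1786]
ee_rot: [0.706, 0.708, -0.001, 0.001]
ft_force: [-0.3, 0.4, 0.6]
grip_width: 0.821
t 22.2 p [ 0.6066 -0.1043  0.1786] F [-0.3  0.4  0.6] w 70.1 j7 0.27
turn units [0.   0.01 0.02]
to go units [-0.02 -0.   -0.06]
```

View pics/side2.png

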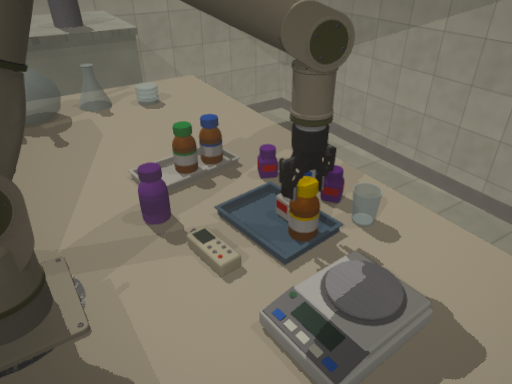

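The green (184,150) and blue (210,140) bottles stand upright in the white tray. The fingers are round the yellow cap at (306,187).

```bash
python3 -m crank '0 0 -.05 0 0 0 60;0 0 0 0 0 0 40;0 0 0 0 0 0 40;0 0 0 0 0 0 40;0 0 0 0 0 0 40;0 0 0 0 0 0 40;0 0 0 0 0 0 40;0 0 0 0 0 0 40;0 0 0 0 0 0 40;0 0 0 0 0 0 40' 50;  python3 st.py .418 .3255 .3
```

```text
clock: 23.25
position: [0.6069, -0.1044, 0.1818]
ee_rot: [0.706, 0.708, -0.0, 0.001]
ft_force: [-0.8, -0.3, -0.1]
grip_width: 0.608
t 23.25 p [ 0.6069 -0.1044  0.1818] F [-0.8 -0.3 -0.1] w 51.9 j7 0.27
turn units [0.01 0.01 0.02]
to go units [10.75 -4.69 -2.98]
```

```bash
python3 -m crank '0 0 -.1 0 0 0 40;0 0 -.3 0 0 0 40;0 0 -.5 0 0 0 40;0 0 -.6 0 0 0 40;0 0 -.6 0 0 0 40;0 0 -.6 0 0 0 40;.2 -.1 -.2 0 0 0 40;.4 -.2 0 0 0 0 40;.6 -.3 0 0 0 0 40;.7 -.35 0 0 0 0 40';  python3 st.py .418 .3255 .31
```

```text
clock: 24.25
position: [0.566, -0.0294, 0.3047]
ee_rot: [0.709, 0.705, -0.002, 0.001]
ft_force: [1.3, -0.1, -2.9]
grip_width: 0.606
t 24.25 p [ 0.566  -0.0294  0.3047] F [ 1.3 -0.1 -2.9] w 51.8 j7 0.05
turn units [-0.    0.03 -0.04]
to go units [ 8.85 -3.75 -0.17]
```

```bash
python3 -m crank '.7 -.35 0 0 0 0 40;.7 -.35 0 0 0 0 40;.7 -.35 0 0 0 0 40;.7 -.35 0 0 0 0 40;.7 -.35 0 0 0 0 40;.7 -.35 0 0 0 0 40;.7 -.35 0 0 0 0 40;.6 -.3 0 0 0 0 40;.6 -.2 0 0 0 0 40;.6 -.2 0 0 0 0 40';  python3 st.py .418 .3255 .30
```

```text
clock: 25.25
position: [0.4266, 0.2531, 0.3012]
ee_rot: [0.707, 0.707, -0.003, 0.0]
ft_force: [-0.3, -0.6, -2.7]
grip_width: 0.61
t 25.25 p [0.4266 0.2531 0.3012] F [-0.3 -0.6 -2.7] w 52.1 j7 -0.62
turn units [-0.03  0.03 -0.  ]
to go units [ 1.81 -0.22  0.02]
```

```bash
python3 -m crank '.6 -.1 0 0 0 0 40;.5 0 .0 0 0 0 40;.3 0 .1 0 0 0 40;.1 0 .3 0 0 0 40;0 0 .5 0 0 0 40;0 0 .5 0 0 0 40;0 0 .5 0 0 0 40;0 0 .3 0 0 0 40;0 0 .2 0 0 0 40;0 0 .1 0 0 0 40';  python3 st.py .418 .3255 .1825
```

```text
clock: 26.25
position: [0.4197, 0.314, 0.1917]
ee_rot: [0.707, 0.707, -0.006, 0.001]
ft_force: [-0.0, 0.7, -2.3]
grip_width: 0.61
t 26.25 p [0.4197 0.314  0.1917] F [-0.   0.7 -2.3] w 52.1 j7 -0.7
turn units [-0.05  0.07  0.  ]
to go units [ 0.29 -0.04  0.23]
```

```bash
python3 -m crank '.15 0 .0 0 .05 0 40;.13 0 .03 0 0 0 40;0 0 .06 0 0 0 40;0 0 .06 0 0 0 40;0 0 .03 0 0 0 40;0 0 0 0 0 0 40;0 0 0 0 0 0 40;0 0 0 0 0 0 40;0 0 0 0 0 0 40;0 0 0 0 0 0 40';  python3 st.py .418 .3255 .1825
```

```text
clock: 27.25
position: [0.4208, 0.3269, 0.1861]
ee_rot: [0.707, 0.707, -0.001, -0.002]
ft_force: [-0.6, 0.8, -2.6]
grip_width: 0.605
t 27.25 p [0.4208 0.3269 0.1861] F [-0.6  0.8 -2.6] w 51.7 j7 -0.71
turn units [-0.03 -0.01 -0.  ]
to go units [-0.03 -0.07  0.09]
```

```bash
python3 -m crank '0 0 .06 0 0 0 40;0 0 .05 0 0 0 40;0 0 .0 0 0 0 40;0 0 0 0 0 0 55;0 0 0 0 0 0 60;0 0 0 0 0 0 70;0 0 0 0 0 0 70;0 0 0 0 0 0 70;0 0 -.3 0 0 0 70;0 0 -.6 0 0 0 70';  python3 st.py .626 -.0275 .25; python3 -c "
from h import *
grab('3',['side','top'])"
```

```text
clock: 28.25
position: [0.4204, 0.3264, 0.2174]
ee_rot: [0.707, 0.707, -0.002, -0.002]
ft_force: [0.7, 0.6, 1.2]
grip_width: 0.821
t 28.25 p [0.4204 0.3264 0.2174] F [0.7 0.6 1.2] w 70.1 j7 -0.71
turn units [-0.04  0.01 -0.  ]
to go units [-8.85  5.14 -0.83]
```

View pics/side3.png

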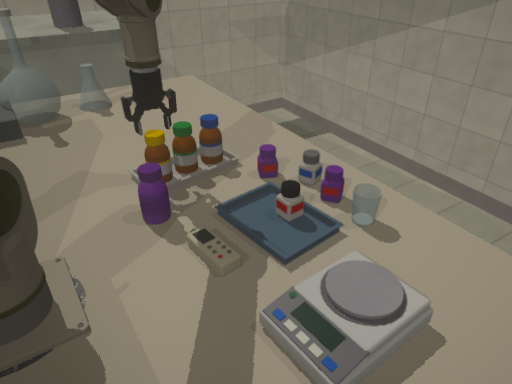

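View pics/top3.png

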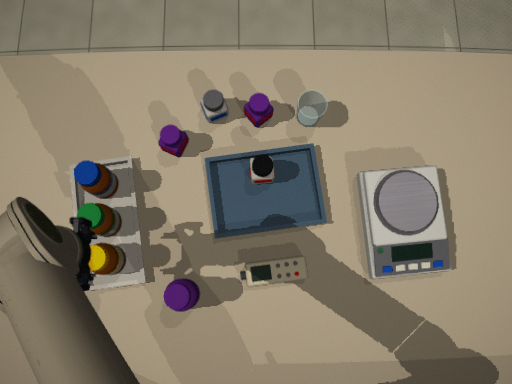

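All three bottles stand upright in the white tray (top view caps at (88,173), (91,215), (100,260)), and the jar is clear at (262,166).

```bash
python3 - <<'E'
from h import *
z=np.load("top3.npz");p,d=z['p'],z['d']
hsv=cv2.cvtColor(p,cv2.COLOR_RGB2HSV)
v,u=np.mgrid[0:384,0:512]; P=pts3("top",np.c_[u.ravel(),v.ravel()].astype(float),d.ravel()).reshape(384,512,3)
def fit(m,name,z):
    v,u=np.nonzero(m);Q=onplane("top",np.c_[u,v].astype(float),z);r=cv2.minAreaRect(Q.astype(np.float32))
    print(name,len(Q),Q.mean(0).round(4),np.round(r[0],4),np.round(r[1],4),round(r[2],1))
j=np.zeros((384,512),bool); j[150:185,246:279]=1
fit(j&(abs(P[...,2]-.094)<.006)&(hsv[...,2]<70),"jarcap",.094)
rt=np.zeros((384,512),bool); rt[135:245,195:335]=1
m=rt&(P[...,2]>.016)&(P[...,2]<.032); fit(biggest(m.astype(np.uint8))[0],"rtray",.025)
E
python3 -m crank '0 0 -.6 0 0 0 70;-.4 .2 -.4 0 0 0 70;-.8 .5 0 0 0 0 70;-1 .6 0 0 0 0 70;-1 .6 0 0 0 0 70;-1 .6 0 0 0 0 70;-1 .6 0 0 0 0 70;-1 .6 0 0 0 0 70;-1 .6 0 0 0 0 70;-.8 .4 0 0 0 0 70';  python3 st.py .626 -.0275 .25
```

```text
jarcap 333 [ 0.6258 -0.0277] [ 0.6257 -0.0274] [0.0444 0.0431] 89.6
rtray 1707 [ 0.5825 -0.0372] [ 0.5813 -0.0354] [0.1926 0.2624] 7.6
clock: 29.35
position: [0.6162, 0.0039, 0.2673]
ee_rot: [0.702, 0.712, 0.006, -0.001]
ft_force: [-0.2, 1.2, -0.4]
grip_width: 0.821
t 29.35 p [0.6162 0.0039 0.2673] F [-0.2  1.2 -0.4] w 70.1 j7 0.05
turn units [ 0.05 -0.08  0.1 ]
to go units [-0.79  0.23  0.42]
```

```bash
python3 -m crank '-.4 .05 .2 0 -.05 .1 70;-.2 .05 .3 .05 0 0 70;0 0 .5 0 0 0 70;0 0 .5 0 0 0 70;0 0 .4 0 0 0 70;0 0 .3 0 0 0 70;0 0 .1 0 0 0 70;0 0 0 0 0 0 70;0 0 0 0 0 0 70;0 0 0 0 0 0 70';  python3 st.py .626 -.0275 .134
```

```text
clock: 30.35
position: [0.6195, -0.0193, 0.1697]
ee_rot: [0.707, 0.707, 0.001, -0.003]
ft_force: [0.2, -1.3, -0.1]
grip_width: 0.822
t 30.35 p [ 0.6195 -0.0193  0.1697] F [ 0.2 -1.3 -0.1] w 70.2 j7 0.11
turn units [-0.03 -0.04  0.  ]
to go units [-0.21  0.17  0.89]
```

```bash
python3 -m crank '-.2 .15 0 0 -.04 0 70;0 0 .2 0 0 0 70;0 0 .3 0 0 0 70;0 0 .2 0 0 0 70;0 0 .1 0 0 0 70;0 0 0 0 0 0 70;0 0 0 0 0 0 70;0 0 0 0 0 0 70;0 0 0 0 0 0 70;0 0 0 0 0 0 70';  python3 st.py .626 -.0275 .134
```

```text
clock: 31.35
position: [0.6266, -0.0283, 0.1361]
ee_rot: [0.707, 0.707, -0.001, -0.0]
ft_force: [-0.2, -0.3, -0.5]
grip_width: 0.823
t 31.35 p [ 0.6266 -0.0283  0.1361] F [-0.2 -0.3 -0.5] w 70.3 j7 0.13
turn units [-0.01  0.    0.  ]
to go units [ 0.02 -0.02  0.05]
```

```bash
python3 -m crank '0 0 .05 0 0 0 70;0 0 0 0 0 0 33;0 0 0 0 0 0 33;0 0 0 0 0 0 33;0 0 0 0 0 0 33;0 0 0 0 0 0 33;0 0 0 0 0 0 33;0 0 0 0 0 0 33;0 0 0 0 0 0 33;0 0 0 0 0 0 33' 50;  python3 st.py .544 -.355 .30
```

```text
clock: 32.35
position: [0.6268, -0.0283, 0.1347]
ee_rot: [0.707, 0.707, -0.0, -0.0]
ft_force: [0.3, 0.9, 0.1]
grip_width: 0.527
t 32.35 p [ 0.6268 -0.0283  0.1347] F [0.3 0.9 0.1] w 45.0 j7 0.14
turn units [-0.  0.  0.]
to go units [-8.17 -2.07 -4.13]
```

```bash
python3 -m crank '0 0 -.1 0 0 0 33;0 0 -.3 0 0 0 33;0 0 -.5 0 0 0 33;0 0 -.6 0 0 0 33;0 0 -.6 0 0 0 33;0 0 -.6 0 0 0 33;-.2 0 -.3 0 0 0 33;-.4 -.1 0 0 0 0 33;-.6 -.2 0 0 0 0 33;-.7 -.2 0 0 0 0 33';  python3 st.py .544 -.355 .26
```

```text
clock: 33.35
position: [0.6051, -0.105, 0.2603]
ee_rot: [0.705, 0.709, -0.002, -0.002]
ft_force: [0.6, -1.0, -2.2]
grip_width: 0.526
t 33.35 p [ 0.6051 -0.105   0.2603] F [ 0.6 -1.  -2.2] w 44.9 j7 0.23
turn units [-0.03 -0.    0.04]
to go units [-6.24 -1.56  0.01]
```

```bash
python3 -m crank '-.7 -.2 0 0 0 0 33;-.7 -.2 0 0 0 0 33;-.7 -.2 0 0 0 0 33;-.7 -.2 0 0 0 0 33;-.7 -.2 0 0 0 0 33;-.7 -.2 0 0 0 0 33;-.6 -.1 0 0 0 0 33;-.5 -.1 0 0 0 0 33;-.3 0 0 0 0 0 33;-.1 0 0 0 0 0 33';  python3 st.py .544 -.355 .2067
```

```text
clock: 34.35
position: [0.5303, -0.3595, 0.2497]
ee_rot: [0.712, 0.702, -0.008, -0.008]
ft_force: [0.7, 0.2, -1.8]
grip_width: 0.527
t 34.35 p [ 0.5303 -0.3595  0.2497] F [ 0.7  0.2 -1.8] w 45.0 j7 0.68
turn units [-0.16  0.01 -0.09]
to go units [0.12 0.37 1.07]
```

```bash
python3 -m crank '.06 .15 .0 -.08 0 -.05 33;.06 .15 .1 -.08 0 -.05 33;0 0 .2 0 0 0 33;0 0 .2 0 0 0 33;0 0 .15 0 0 0 33;0 0 .1 0 0 0 33;0 0 0 0 0 0 33;0 0 0 0 0 0 33;0 0 0 0 0 0 33;0 0 0 0 0 0 33';  python3 st.py .544 -.355 .2067
```

```text
clock: 35.35
position: [0.5449, -0.3501, 0.2151]
ee_rot: [0.704, 0.71, 0.001, -0.001]
ft_force: [0.9, 0.3, -3.0]
grip_width: 0.522
t 35.35 p [ 0.5449 -0.3501  0.2151] F [ 0.9  0.3 -3. ] w 44.5 j7 0.7
turn units [ 0.   -0.01  0.05]
to go units [-0.12 -0.02  0.21]
```

```bash
python3 -m crank '-.12 -.02 .0 0 0 0 33;0 0 .08 0 0 0 33;0 0 .06 0 0 0 33;0 0 .05 0 0 0 33;0 0 0 0 0 0 33;0 0 0 0 0 0 33;0 0 0 0 0 0 33;0 0 0 0 0 0 33;0 0 0 0 0 0 33;0 0 0 0 0 0 33';  python3 st.py .544 -.355 .2067
```

```text
clock: 36.35
position: [0.5441, -0.3557, 0.2074]
ee_rot: [0.705, 0.71, 0.001, -0.0]
ft_force: [-0.0, -0.6, -2.3]
grip_width: 0.523
t 36.35 p [ 0.5441 -0.3557  0.2074] F [-0.  -0.6 -2.3] w 44.7 j7 0.71
turn units [ 0.01 -0.01  0.05]
to go units [ 0.02 -0.    0.02]
```

```bash
python3 -m crank '0 0 .04 0 0 0 33;0 0 .02 0 0 0 33;0 0 0 0 0 0 33;0 0 0 0 0 0 48;0 0 0 0 0 0 53;0 0 0 0 0 0 70;0 0 0 0 0 0 70;0 0 0 0 0 0 70;0 0 -.3 0 0 0 70;0 0 -.6 0 0 0 70';  python3 st.py .508 .3384 .28
```

```text
clock: 37.35
position: [0.5436, -0.3555, 0.2419]
ee_rot: [0.705, 0.71, 0.001, -0.001]
ft_force: [0.3, 0.8, 0.5]
grip_width: 0.822
t 37.35 p [ 0.5436 -0.3555  0.2419] F [0.3 0.8 0.5] w 70.2 j7 0.7
turn units [-0.   -0.02  0.05]
to go units [17.35 -0.77 -0.91]
```

```bash
python3 -m crank '0 0 -.6 0 0 0 70;0 0 -.6 0 0 0 70;.4 0 -.2 0 0 0 70;.8 0 0 0 0 0 70;1 -.1 0 0 0 0 70;1 -.1 0 0 0 0 70;1 -.1 0 0 0 0 70;1 -.1 0 0 0 0 70;1 -.1 0 0 0 0 70;1 0 0 0 0 0 70';  python3 st.py .508 .3384 .28; python3 -c "
from h import *
grab('4',['side','top'])"
```

```text
clock: 38.35
position: [0.5184, -0.0568, 0.3048]
ee_rot: [0.706, 0.708, 0.001, 0.003]
ft_force: [0.5, 0.6, -0.6]
grip_width: 0.82
t 38.35 p [ 0.5184 -0.0568  0.3048] F [ 0.5  0.6 -0.6] w 70.1 j7 0.06
turn units [0.04 0.02 0.01]
to go units [ 9.88 -0.25  0.6 ]
```

View pics/side4.png

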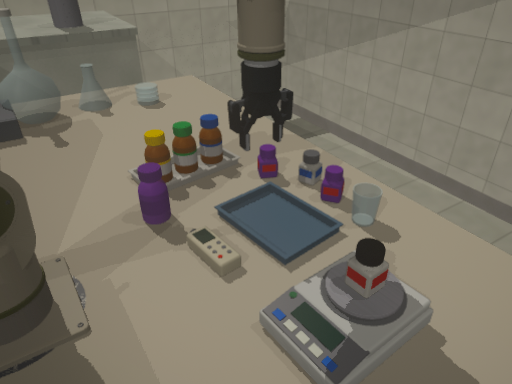

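View pics/top4.png

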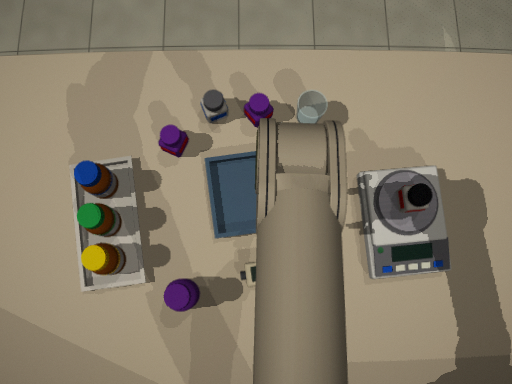

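The jar stands upright on the pan, cap at (419,195) in the top view. I'll check it against the pan centre, along with the bottles' positions.

```bash
cat > chk.py <<'E'
from h import *; import sys
t=sys.argv[1]; z=np.load(f"top{t}.npz");p,d=z['p'],z['d']
hsv=cv2.cvtColor(p,cv2.COLOR_RGB2HSV)
v,u=np.mgrid[0:384,0:512]; P=pts3("top",np.c_[u.ravel(),v.ravel()].astype(float),d.ravel()).reshape(384,512,3)
j=np.zeros((384,512),bool); j[175:215,400:440]=1
v,u=np.nonzero(j&(abs(P[...,2]-.166)<.006)&(hsv[...,2]<70)); Q=onplane("top",np.c_[u,v].astype(float),.166)
print("jar cap",len(Q),Q.mean(0).round(4),np.ptp(Q,0).round(4),"z",np.median(P[v,u,2]).round(4))
for c in HUE:
    m=capmask(p,c)>0; m&=abs(P[...,2]-.147)<.012
    if m.sum()<50: print(c,"hidden"); continue
    m,_,s=biggest(m.astype(np.uint8)); v,u=np.nonzero(m); Q=onplane("top",np.c_[u,v].astype(float),.147)
    (cx,cy),r=cv2.minEnclosingCircle(Q.astype(np.float32)); print(c,len(Q),Q.mean(0).round(4),"circ",round(cx,4),round(cy,4),round(r,4),"z",np.median(P[v,u,2]).round(4))
E
python3 chk.py 4
```

```text
jar cap 386 [ 0.5449 -0.3547] [0.0463 0.0477] z 0.1651
blue 458 [0.5995 0.3486] circ 0.5988 0.3484 0.0273 z 0.1462
yellow 537 [0.4208 0.323 ] circ 0.4206 0.3226 0.0281 z 0.1458
green 459 [0.5084 0.3372] circ 0.5083 0.3372 0.026 z 0.1461
```

```bash
python3 -m crank '.6 0 0 0 0 0 70;1 -.2 0 0 0 0 70;1 -.3 0 0 0 0 70;1 -.3 0 0 0 0 70;1 -.3 0 0 0 0 70;1 -.3 0 0 0 0 70;1 -.3 0 0 0 0 70;1 -.3 0 0 0 0 70;.8 -.2 0 0 0 0 70;.6 -.1 0 0 0 0 70';  python3 st.py .4205 .3266 .26
```

```text
clock: 39.45
position: [0.412, 0.3212, 0.3031]
ee_rot: [0.703, 0.712, 0.002, 0.003]
ft_force: [0.7, 0.2, -0.0]
grip_width: 0.822
t 39.45 p [0.412  0.3212 0.3031] F [ 0.7  0.2 -0. ] w 70.2 j7 -0.74
turn units [0.05 0.01 0.09]
to go units [0.13 0.21 1.08]
```

```bash
python3 -m crank '0 .15 .2 .05 0 .08 70;0 .06 .4 0 0 0 70;0 0 .5 0 0 0 70;0 0 .4 0 0 0 70;0 0 .2 0 0 0 70;0 0 0 0 0 0 70;0 0 0 0 0 0 70;0 0 0 0 0 0 70;0 0 0 0 0 0 70;0 0 0 0 0 0 70';  python3 st.py .4205 .3266 .1825
```

```text
clock: 40.45
position: [0.4172, 0.3245, 0.234]
ee_rot: [0.704, 0.71, 0.001, 0.001]
ft_force: [-0.8, -0.2, 0.2]
grip_width: 0.817
t 40.45 p [0.4172 0.3245 0.234 ] F [-0.8 -0.2  0.2] w 69.8 j7 -0.73
turn units [0.02 0.   0.06]
to go units [0.05 0.08 1.29]
```

```bash
python3 -m crank '.05 .08 .2 0 0 .05 70;0 0 .35 0 0 0 70;0 0 .4 0 0 0 70;0 0 .25 0 0 0 70;0 0 .1 0 0 0 70;0 0 0 0 0 0 70;0 0 0 0 0 0 70;0 0 0 0 0 0 60;0 0 0 0 0 0 60;0 0 0 0 0 0 60';  python3 st.py .4205 .3266 .1825
```

```text
clock: 41.45
position: [0.4213, 0.327, 0.1785]
ee_rot: [0.707, 0.707, 0.002, 0.001]
ft_force: [0.1, -0.4, 0.7]
grip_width: 0.699
t 41.45 p [0.4213 0.327  0.1785] F [ 0.1 -0.4  0.7] w 59.7 j7 -0.74
turn units [ 0.03 -0.01  0.  ]
to go units [-0.01 -0.02 -0.1 ]
```

```bash
python3 -m crank '0 0 -.08 0 0 0 60;0 0 0 0 0 0 60;0 0 0 0 0 0 40;0 0 0 0 0 0 40;0 0 0 0 0 0 40;0 0 0 0 0 0 40;0 0 0 0 0 0 40;0 0 0 0 0 0 40;0 0 0 0 0 0 40;0 0 0 0 0 0 40' 50;  python3 st.py .6069 -.1044 .31
```

```text
clock: 42.45
position: [0.4214, 0.3274, 0.1828]
ee_rot: [0.707, 0.707, 0.002, 0.001]
ft_force: [-0.6, 0.0, 0.4]
grip_width: 0.608
t 42.45 p [0.4214 0.3274 0.1828] F [-0.6  0.   0.4] w 51.9 j7 -0.74
turn units [ 0.03 -0.01  0.01]
to go units [-10.79   4.64  -3.18]
```

```bash
python3 -m crank '0 0 -.1 0 0 0 40;0 0 -.3 0 0 0 40;0 0 -.5 0 0 0 40;0 0 -.6 0 0 0 40;0 0 -.6 0 0 0 40;0 0 -.6 0 0 0 40;-.2 .05 -.2 0 0 0 40;-.4 .1 0 0 0 0 40;-.6 .2 0 0 0 0 40;-.7 .3 0 0 0 0 40';  python3 st.py .6069 -.1036 .31
```

```text
clock: 43.45
position: [0.445, 0.2479, 0.3036]
ee_rot: [0.705, 0.709, -0.001, 0.001]
ft_force: [1.1, -1.1, -2.4]
grip_width: 0.607
t 43.45 p [0.445  0.2479 0.3036] F [ 1.1 -1.1 -2.4] w 51.8 j7 -0.58
turn units [-0.    0.01  0.05]
to go units [-8.81  3.99 -0.15]
```

```bash
python3 -m crank '-.7 .3 0 0 0 0 40;-.7 .35 0 0 0 0 40;-.7 .35 0 0 0 0 40;-.7 .35 0 0 0 0 40;-.7 .35 0 0 0 0 40;-.7 .35 0 0 0 0 40;-.7 .35 0 0 0 0 40;-.7 .35 0 0 0 0 40;-.7 .3 0 0 0 0 40;-.7 .3 0 0 0 0 40';  python3 st.py .6069 -.1036 .29
```

```text
clock: 44.45
position: [0.5765, -0.0618, 0.2918]
ee_rot: [0.709, 0.705, -0.009, -0.003]
ft_force: [0.4, 1.0, -2.5]
grip_width: 0.614
t 44.45 p [ 0.5765 -0.0618  0.2918] F [ 0.4  1.  -2.5] w 52.4 j7 0.1
turn units [-0.12  0.06 -0.03]
to go units [-1.04  0.77  0.04]
```

```bash
python3 -m crank '-.4 .2 0 -.05 .05 0 40;-.2 .2 0 -.05 0 0 40;-.1 .1 0 0 0 0 40;0 .1 .2 0 0 0 40;0 0 .4 0 0 0 40;0 0 .5 0 0 0 40;0 0 .5 0 0 0 40;0 0 .3 0 0 0 40;0 0 .1 0 0 0 40;0 0 0 0 0 0 40';  python3 st.py .6069 -.1036 .1828
```

```text
clock: 45.45
position: [0.597, -0.0945, 0.2013]
ee_rot: [0.71, 0.705, -0.005, -0.003]
ft_force: [0.1, -0.9, -2.9]
grip_width: 0.606
t 45.45 p [ 0.597  -0.0945  0.2013] F [ 0.1 -0.9 -2.9] w 51.7 j7 0.19
turn units [-0.09  0.02 -0.05]
to go units [-0.22  0.25  0.46]
```

```bash
python3 -m crank '-.12 .13 0 -.08 .02 -.05 40;-.12 .12 0 0 0 0 40;0 0 .1 0 0 0 40;0 0 .15 0 0 0 40;0 0 .1 0 0 0 40;0 0 0 0 0 0 40;0 0 0 0 0 0 40;0 0 0 0 0 0 40;0 0 0 0 0 0 40;0 0 0 0 0 0 40';  python3 st.py .6069 -.1036 .1828
```

```text
clock: 46.45
position: [0.6093, -0.105, 0.189]
ee_rot: [0.707, 0.707, 0.002, 0.001]
ft_force: [0.3, -0.0, -2.7]
grip_width: 0.61
t 46.45 p [ 0.6093 -0.105   0.189 ] F [ 0.3 -0.  -2.7] w 52.1 j7 0.23
turn units [ 0.03 -0.01  0.01]
to go units [ 0.03 -0.06  0.15]
```

```bash
python3 -m crank '.03 -.06 .05 0.03 0 0 40;0 0 .05 0 0 0 40;0 0 .05 0 0 0 40;0 0 .02 0 0 0 40;0 0 0 0 0 0 40;0 0 0 0 0 0 40;0 0 0 0 0 0 40;0 0 0 0 0 0 40;0 0 0 0 0 0 40;0 0 0 0 0 0 40';  python3 st.py .6069 -.1036 .1828
```

```text
clock: 47.45
position: [0.607, -0.1039, 0.183]
ee_rot: [0.707, 0.707, 0.001, 0.0]
ft_force: [-2.1, 0.3, -1.2]
grip_width: 0.61
t 47.45 p [ 0.607  -0.1039  0.183 ] F [-2.1  0.3 -1.2] w 52.1 j7 0.23
turn units [ 0.01 -0.01  0.01]
to go units [ 0.01 -0.    0.  ]
```

Touching down (the weight is coming off). Release, rise, and go for green.

```bash
python3 -m crank '0 0 .02 0 0 0 40;0 0 .01 0 0 0 40;0 0 0 0 0 0 40;0 0 0 0 0 0 55;0 0 0 0 0 0 60;0 0 0 0 0 0 70;0 0 0 0 0 0 70;0 0 0 0 0 0 70;0 0 -.3 0 0 0 70;0 0 -.6 0 0 0 70';  python3 st.py .508 .3384 .27
```

```text
clock: 48.45
position: [0.6062, -0.1037, 0.2176]
ee_rot: [0.707, 0.707, -0.0, -0.001]
ft_force: [0.3, -0.0, 0.3]
grip_width: 0.819
t 48.45 p [ 0.6062 -0.1037  0.2176] F [ 0.3 -0.   0.3] w 69.9 j7 0.22
turn units [-0.01 -0.01  0.01]
to go units [11.06 -2.45 -1.3 ]
```

```bash
python3 -m crank '0 0 -.6 0 0 0 70;.3 0 -.4 0 0 0 70;.8 -.1 -.1 0 0 0 70;1 -.2 0 0 0 0 70;1 -.2 0 0 0 0 70;1 -.2 0 0 0 0 70;1 -.3 0 0 0 0 70;1 -.3 0 0 0 0 70;1 -.3 0 0 0 0 70;1 -.3 0 0 0 0 70';  python3 st.py .508 .3384 .26
```

```text
clock: 49.45
position: [0.5329, 0.2228, 0.2779]
ee_rot: [0.712, 0.702, 0.006, 0.006]
ft_force: [0.5, 0.1, -0.4]
grip_width: 0.819
t 49.45 p [0.5329 0.2228 0.2779] F [ 0.5  0.1 -0.4] w 70.0 j7 -0.45
turn units [ 0.11  0.   -0.11]
to go units [ 2.88 -0.67  0.44]
```

```bash
python3 -m crank '.9 -.2 0 .05 0 -.05 70;.7 -.1 0 .05 0 0 70;.5 -.1 0 0 0 0 70;.3 0 0 0 0 0 70;.1 0 .1 0 0 0 70;0 0 .2 0 0 0 70;0 0 0 0 0 0 70;0 0 0 0 0 0 70;0 0 0 0 0 0 70;0 0 0 0 0 0 70';  python3 st.py .508 .3384 .182
```

```text
clock: 50.45
position: [0.5163, 0.3289, 0.2703]
ee_rot: [0.709, 0.705, 0.003, 0.001]
ft_force: [-0.1, 0.6, 1.1]
grip_width: 0.82
t 50.45 p [0.5163 0.3289 0.2703] F [-0.1  0.6  1.1] w 70.0 j7 -0.6
turn units [ 0.04 -0.02 -0.04]
to go units [ 0.23 -0.22  2.21]
```

```bash
python3 -m crank '.12 -.12 .0 0 0 -.04 70;.12 -.12 .2 0 0 0 70;0 0 .4 0 0 0 70;0 0 .5 0 0 0 70;0 0 .5 0 0 0 70;0 0 .3 0 0 0 70;0 0 .15 0 0 0 70;0 0 0 0 0 0 70;0 0 0 0 0 0 70;0 0 0 0 0 0 70';  python3 st.py .508 .3384 .182
```

```text
clock: 51.45
position: [0.5043, 0.3426, 0.1854]
ee_rot: [0.706, 0.708, 0.004, 0.001]
ft_force: [0.2, 0.2, 0.0]
grip_width: 0.817
t 51.45 p [0.5043 0.3426 0.1854] F [0.2 0.2 0. ] w 69.8 j7 -0.62
turn units [ 0.05 -0.04  0.03]
to go units [-0.1   0.09  0.08]
```

```bash
python3 -m crank '-.1 .09 .08 .04 -.04 .03 70;0 0 0 0 0 0 70;0 0 0 0 0 0 60;0 0 0 0 0 0 40;0 0 0 0 0 0 40;0 0 0 0 0 0 40;0 0 0 0 0 0 40;0 0 0 0 0 0 40;0 0 0 0 0 0 40;0 0 0 0 0 0 40' 50;  python3 st.py .508 .3384 .182
```

```text
clock: 52.45
position: [0.5091, 0.3384, 0.184]
ee_rot: [0.708, 0.707, 0.001, 0.001]
ft_force: [-0.1, -0.3, 0.5]
grip_width: 0.608
t 52.45 p [0.5091 0.3384 0.184 ] F [-0.1 -0.3  0.5] w 51.9 j7 -0.61
turn units [ 0.02 -0.01 -0.01]
to go units [ 0.   -0.03  0.05]
```

```bash
python3 -m crank '0 0 -.1 0 0 0 40;0 0 -.3 0 0 0 40;0 0 -.5 0 0 0 40;0 0 -.6 0 0 0 40;0 0 -.5 0 0 0 40;0 0 -.4 0 0 0 40;-.2 0 -.2 0 0 0 40;-.4 0 0 0 0 0 40;-.6 .1 0 0 0 0 40;-.7 .1 0 0 0 0 40';  python3 st.py .5526 -.0374 .29
```

```text
clock: 53.45
position: [0.5139, 0.2603, 0.2927]
ee_rot: [0.706, 0.709, -0.001, -0.0]
ft_force: [-0.4, 0.5, -3.5]
grip_width: 0.609
t 53.45 p [0.5139 0.2603 0.2927] F [-0.4  0.5 -3.5] w 52.0 j7 -0.5
turn units [-0.01  0.01  0.03]
to go units [-7.45  0.94  0.08]
```

```bash
python3 -m crank '-.7 .1 0 0 0 0 40;-.7 .1 0 0 0 0 40;-.7 .1 0 0 0 0 40;-.7 .1 0 0 0 0 40;-.7 .1 0 0 0 0 40;-.7 .1 0 0 0 0 40;-.6 .1 0 0 0 0 40;-.6 .05 0 0 0 0 40;-.6 0 0 0 0 0 40;-.4 0 0 0 0 0 40';  python3 st.py .5526 -.0374 .184
```

```text
clock: 54.45
position: [0.5362, -0.0251, 0.2852]
ee_rot: [0.711, 0.703, -0.008, -0.003]
ft_force: [0.2, -0.1, -2.9]
grip_width: 0.607
t 54.45 p [ 0.5362 -0.0251  0.2852] F [ 0.2 -0.1 -2.9] w 51.9 j7 0.0
turn units [-0.11  0.05 -0.07]
to go units [-0.29  0.45  2.53]
```

```bash
python3 -m crank '-.1 .2 .1 -.05 .05 -.05 40;-.1 .2 .2 -.05 0 0 40;0 0 .4 0 0 0 40;0 0 .5 0 0 0 40;0 0 .5 0 0 0 40;0 0 .3 0 0 0 40;0 0 .1 0 0 0 40;0 0 0 0 0 0 40;0 0 0 0 0 0 40;0 0 0 0 0 0 40';  python3 st.py .5526 -.0374 .184
```

```text
clock: 55.45
position: [0.552, -0.0362, 0.1931]
ee_rot: [0.709, 0.705, -0.0, -0.001]
ft_force: [-0.0, -0.3, -3.5]
grip_width: 0.606
t 55.45 p [ 0.552  -0.0362  0.1931] F [-0.  -0.3 -3.5] w 51.8 j7 0.08
turn units [-0.01 -0.01 -0.04]
to go units [-0.03  0.01  0.23]
```

```bash
python3 -m crank '-.03 0 .08 0 0 0 40;0 0 .08 0 0 0 40;0 0 .06 0 0 0 40;0 0 .03 0 0 0 40;0 0 0 0 0 0 40;0 0 0 0 0 0 40;0 0 0 0 0 0 40;0 0 0 0 0 0 40;0 0 0 0 0 0 40;0 0 0 0 0 0 40';  python3 st.py .5526 -.0374 .184
```

```text
clock: 56.45
position: [0.553, -0.0375, 0.1842]
ee_rot: [0.709, 0.705, 0.001, -0.0]
ft_force: [0.0, 0.4, -3.2]
grip_width: 0.608
t 56.45 p [ 0.553  -0.0375  0.1842] F [ 0.   0.4 -3.2] w 51.9 j7 0.09
turn units [ 0.01 -0.01 -0.04]
to go units [ 0.   -0.01  0.  ]
```

```bash
python3 -m crank '0 0 .03 0 0 0 40;0 0 .02 0 0 0 40;0 0 0 0 0 0 40;0 0 0 0 0 0 55;0 0 0 0 0 0 60;0 0 0 0 0 0 70;0 0 0 0 0 0 70;0 0 0 0 0 0 70;0 0 -.3 0 0 0 70;0 0 -.6 0 0 0 70';  python3 st.py .597 .352 .27
```

```text
clock: 57.45
position: [0.5526, -0.0377, 0.22]
ee_rot: [0.709, 0.705, 0.001, -0.001]
ft_force: [0.7, 0.8, 0.8]
grip_width: 0.819
t 57.45 p [ 0.5526 -0.0377  0.22  ] F [0.7 0.8 0.8] w 69.9 j7 0.07
turn units [-0.   -0.01 -0.04]
to go units [ 9.75  1.06 -1.23]
```

```bash
python3 -m crank '0 0 -.6 0 0 0 70;.3 0 -.4 0 0 0 70;.8 .1 -.1 0 0 0 70;1 .1 0 0 0 0 70;1 .1 0 0 0 0 70;1 .1 0 0 0 0 70;1 .1 0 0 0 0 70;1 .1 0 0 0 0 70;1 .1 0 0 0 0 70;.9 .1 0 0 0 0 70';  python3 st.py .597 .352 .26
```

```text
clock: 58.45
position: [0.5922, 0.2853, 0.2827]
ee_rot: [0.714, 0.7, 0.007, 0.004]
ft_force: [1.1, 0.7, -0.2]
grip_width: 0.818
t 58.45 p [0.5922 0.2853 0.2827] F [ 1.1  0.7 -0.2] w 69.9 j7 -0.47
turn units [ 0.11 -0.03 -0.14]
to go units [1.67 0.08 0.58]
```

```bash
python3 -m crank '.6 0 0 .05 0 -.1 70;.4 0 0 .05 0 0 70;.2 0 0 0 0 0 70;.1 0 .1 0 0 0 70;0 0 .3 0 0 0 70;0 0 .2 0 0 0 70;0 0 0 0 0 0 70;0 0 0 0 0 0 70;0 0 0 0 0 0 70;0 0 0 0 0 0 70';  python3 st.py .597 .352 .184
```

```text
clock: 59.45
position: [0.5923, 0.3415, 0.2599]
ee_rot: [0.708, 0.706, 0.003, -0.0]
ft_force: [-0.1, 0.0, -0.2]
grip_width: 0.818
t 59.45 p [0.5923 0.3415 0.2599] F [-0.1  0.  -0.2] w 69.9 j7 -0.52
turn units [ 0.02 -0.03 -0.02]
to go units [0.25 0.11 1.9 ]
```

```bash
python3 -m crank '.15 .1 .0 0 0 0 70;.1 0 .2 0 0 0 70;0 0 .4 0 0 0 70;0 0 .5 0 0 0 70;0 0 .4 0 0 0 70;0 0 .25 0 0 0 70;0 0 .05 0 0 0 70;0 0 0 0 0 0 70;0 0 0 0 0 0 70;0 0 0 0 0 0 70';  python3 st.py .597 .352 .183
```

```text
clock: 60.45
position: [0.5965, 0.3535, 0.1813]
ee_rot: [0.708, 0.706, 0.002, -0.001]
ft_force: [0.6, -0.6, -0.9]
grip_width: 0.819
t 60.45 p [0.5965 0.3535 0.1813] F [ 0.6 -0.6 -0.9] w 70.0 j7 -0.52
turn units [ 0.02 -0.03 -0.02]
to go units [-0.04  0.01 -0.04]
```

```bash
python3 -m crank '-.04 .01 -.04 0 0 0 70;0 0 0 0 0 0 70;0 0 0 0 0 0 60;0 0 0 0 0 0 40;0 0 0 0 0 0 40;0 0 0 0 0 0 40;0 0 0 0 0 0 40;0 0 0 0 0 0 40;0 0 0 0 0 0 40;0 0 0 0 0 0 40' 50;  python3 st.py .5856 .0407 .29
```

```text
clock: 61.45
position: [0.5979, 0.3521, 0.1854]
ee_rot: [0.708, 0.706, 0.004, -0.0]
ft_force: [0.6, 0.2, 0.5]
grip_width: 0.606
t 61.45 p [0.5979 0.3521 0.1854] F [0.6 0.2 0.5] w 51.8 j7 -0.52
turn units [ 0.04 -0.05 -0.02]
to go units [-7.77 -0.27 -2.66]
```

```bash
python3 -m crank '0 0 -.1 0 0 0 40;0 0 -.3 0 0 0 40;0 0 -.5 0 0 0 40;0 0 -.6 0 0 0 40;0 0 -.5 0 0 0 40;0 0 -.4 0 0 0 40;-.2 0 -.2 0 0 0 40;-.4 0 0 0 0 0 40;-.6 0 0 0 0 0 40;-.7 0 0 0 0 0 40';  python3 st.py .5856 .0407 .29
```

```text
clock: 62.45
position: [0.5941, 0.2738, 0.2926]
ee_rot: [0.706, 0.708, 0.001, -0.002]
ft_force: [1.0, -0.9, -2.2]
grip_width: 0.604
t 62.45 p [0.5941 0.2738 0.2926] F [ 1.  -0.9 -2.2] w 51.6 j7 -0.43
turn units [-0.   -0.03  0.02]
to go units [-5.83 -0.23  0.04]
```

```bash
python3 -m crank '-.7 0 0 0 0 0 40;-.7 0 0 0 0 0 40;-.7 0 0 0 0 0 40;-.7 0 0 0 0 0 40;-.6 0 0 0 0 0 40;-.5 0 0 0 0 0 40;-.4 0 0 0 0 0 40;-.2 0 0 0 0 0 40;0 0 0 0 0 0 40;0 0 0 0 0 0 40';  python3 st.py .5856 .0407 .1854
```

```text
clock: 63.45
position: [0.5884, 0.0679, 0.2855]
ee_rot: [0.711, 0.703, -0.005, -0.003]
ft_force: [0.5, 0.0, -3.0]
grip_width: 0.605
t 63.45 p [0.5884 0.0679 0.2855] F [ 0.5  0.  -3. ] w 51.7 j7 -0.13
turn units [-0.08  0.02 -0.09]
to go units [-0.67 -0.03  2.5 ]
```

```bash
python3 -m crank '-.2 0 0 -.04 0 -.08 40;-.25 0 0 -.04 0 0 40;-.2 -.05 .1 0 0 0 40;0 0 .3 0 0 0 40;0 0 .4 0 0 0 40;0 0 .4 0 0 0 40;0 0 .3 0 0 0 40;0 0 .2 0 0 0 40;0 0 0 0 0 0 40;0 0 0 0 0 0 40';  python3 st.py .5856 .0407 .1854
```

```text
clock: 64.45
position: [0.5854, 0.0428, 0.2109]
ee_rot: [0.705, 0.709, -0.001, 0.001]
ft_force: [0.6, 0.1, -3.8]
grip_width: 0.607
t 64.45 p [0.5854 0.0428 0.2109] F [ 0.6  0.1 -3.8] w 51.8 j7 -0.05
turn units [-0.    0.02  0.03]
to go units [-0.05  0.01  0.64]
```

```bash
python3 -m crank '-.05 0 .1 0 0 0 40;0 0 .2 0 0 0 40;0 0 .15 0 0 0 40;0 0 .1 0 0 0 40;0 0 .05 0 0 0 40;0 0 .02 0 0 0 40;0 0 0 0 0 0 40;0 0 0 0 0 0 40;0 0 0 0 0 0 40;0 0 0 0 0 0 40';  python3 st.py .5856 .0407 .1854
```

```text
clock: 65.45
position: [0.5865, 0.0408, 0.186]
ee_rot: [0.705, 0.709, 0.0, 0.002]
ft_force: [0.2, -0.4, -3.8]
grip_width: 0.606
t 65.45 p [0.5865 0.0408 0.186 ] F [ 0.2 -0.4 -3.8] w 51.7 j7 -0.04
turn units [0.02 0.01 0.04]
to go units [-0.   -0.02  0.01]
```

```bash
python3 -m crank '0 0 .03 0 0 0 40;0 0 .02 0 0 0 40;0 0 0 0 0 0 40;0 0 0 0 0 0 40;0 0 0 0 0 0 40;0 0 0 0 0 0 55;0 0 0 0 0 0 60;0 0 0 0 0 0 70;0 0 0 0 0 0 70;0 0 0 0 0 0 70';  python3 st.py .586 .35 .30
```

```text
clock: 66.45
position: [0.5878, 0.0406, 0.1862]
ee_rot: [0.705, 0.709, 0.002, 0.003]
ft_force: [0.4, 0.2, -0.1]
grip_width: 0.821
t 66.45 p [0.5878 0.0406 0.1862] F [ 0.4  0.2 -0.1] w 70.1 j7 -0.04
turn units [0.05 0.01 0.03]
to go units [ 7.73  0.01 -2.85]
```

```bash
python3 -m crank '0 0 -.2 0 0 0 70;0 0 -.5 0 0 0 70;0 0 -.7 0 0 0 70;0 0 -.7 0 0 0 70;.4 0 -.6 0 0 0 70;.8 0 0 0 0 0 70;.8 0 0 0 0 0 70;.8 0 0 0 0 0 70;.8 0 0 0 0 0 70;.8 0 0 0 0 0 70'; python3 -m crank '.8 0 0 0 0 0 70;.8 0 0 0 0 0 70;.8 0 0 0 0 0 70;.6 0 0 0 0 0 70;.4 0 0 0 0 0 70;0 0 0 0 0 0 70;0 0 0 0 0 0 70;0 0 0 0 0 0 70;0 0 0 0 0 0 70;0 0 0 0 0 0 70'
python3 st.py; python3 -c "
from h import *
grab('5',['side','top'])"; python3 chk.py 5
```

```text
clock: 67.45
position: [0.5881, 0.2155, 0.3061]
ee_rot: [0.71, 0.704, 0.004, 0.005]
ft_force: [0.8, 0.6, -0.1]
grip_width: 0.82
clock: 68.45
position: [0.5885, 0.3573, 0.3104]
ee_rot: [0.709, 0.705, 0.006, 0.005]
ft_force: [-0.2, 0.1, -0.9]
grip_width: 0.82
t 68.45 p [0.5885 0.3573 0.3104] F [-0.2  0.1 -0.9] w 70.1 j7 -0.56
turn units [ 0.11 -0.   -0.05]
jar cap 384 [ 0.5444 -0.3546] [0.0463 0.0475] z 0.1652
blue 488 [0.5883 0.0364] circ 0.5883 0.0362 0.027 z 0.1463
yellow 503 [ 0.6046 -0.1049] circ 0.6045 -0.105 0.0279 z 0.1462
green 480 [ 0.5525 -0.037 ] circ 0.552 -0.0372 0.0265 z 0.1461
```

View pics/side5.png

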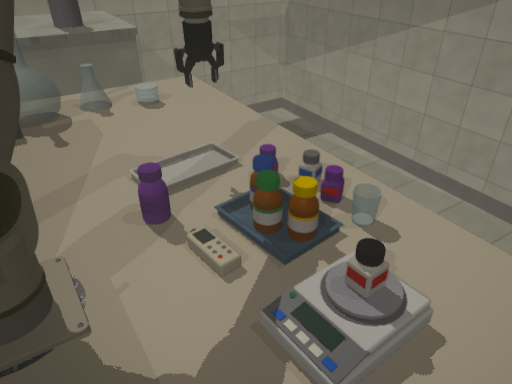

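View pics/top5.png

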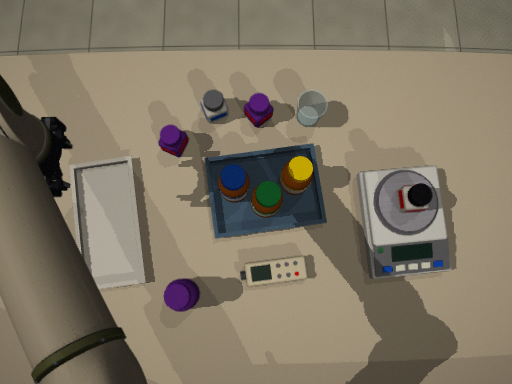

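All is in place. Blue (232,178), green (268,193) and yellow (300,168) are back at their starting pixels, upright. The jar is upright on the pan, cap at (419,195), and the gripper is clear of everything. By measurement the bottles are within about 3.5 mm of their start and the jar within 1 mm of the pan centre.

```bash
python3 -c "
from workcell import *
print(hand_in()); print(get_obs()['clock'])"
```

```text
the job is handed in; nothing more can be done
None
the job is handed in; nothing more can be done
```

I set all three bottles aside in the white tray, stood the jar on the balance pan, then put the bottles back in their places in the blue-grey tray. I handed the job in at about 68.6 s of the 134 s allowed; no verdict is reported.

My last pictures were taken just before hand-in:
- **Jar:** it stands upright, about 1 mm from the middle of the pan.
- **Bottles:** all three stand upright, at 0.5 mm (green), 2.6 mm (yellow) and 3.4 mm (blue) from where the camera saw them at the start. The camera is good to about 2 mm, so these are near what it can resolve.
- **Other things:** the grey jar, beaker, meter and purple look-alikes look unmoved in both views. I judged these by eye only.
- **Gripper:** it is open and clear of everything.

No check failed. The camera and arm positions disagreed by up to 4 mm at the white tray, at the edge of the camera's view. For regrasping and replacing the bottles I used the recorded arm positions instead.

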